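Shift the repaired gear shifter into third

TASK

The desktop gear shifter on the repair bench is ready for its check in third gear. Without gripping the lever, push it gently with the fingertips or the outside of the fingers: bring it to neutral from wherever it stands in the left-hand slot, across to the middle, then forward (away from the robot) until it is fully home at the end of the middle forward slot, and leave it there. Do not enter the middle rear slot or any slot on the right, and do not disturb the other things on the bench.

Things in the scene. Friction and masses are not known exactly. Their poses are not given: they have to be found in the camera images.
- shifter: H-pattern gear shifter, fixed to the bench: dark steel housing 140 x 120 mm on a 200 x 160 mm plate with suction feet, aluminium gate plate on top, 111 mm above the bench. Origin under its centre at bench height; x axis forward (away from the robot, turned by up to 0.35 rad), y to the left, z up. The lever is a 10 mm steel rod up through the gate, pivoted 38 mm above the bench
- gate_centre (a point): centre of the gate, on top of the gate plate. Three parallel slots 14 mm wide run forward and back, at y = +22, 0 and -22 mm of the shifter, joined at x = 0 by the neutral channel across, 14 mm wide; the webs between the slots have round ends. Forward slots from left to right: first, third, fifth; rear slots: second, fourth, reverse. Axes as the shifter's
- third_end (a point): top of the gate plate where the lever's axis passes when it is fully home in third: middle slot, 22 mm forward of the gate's centre. Axes as the shifter's
- knob (a point): centre of the lever's black pear-shaped knob, on the lever's axis, 175 mm from the pivot; 46 mm across here, narrower above and below; it reaches 26 mm above and 31 mm below this point. Upright (neutral, middle) it is 213 mm above the bench. Its z axis runs up along the lever. It swings about 52 mm each way, forward and back and across
- foreaft (a joint): the lever's tilt fore and aft, rad: 0 in neutral, positive forward, +0.30 fully home in a forward slot, -0.30 in a rear slot (hard stops). It may start anywhere between. It can cross from slot to slot only within about 0.03 of 0. Friction holds it where it is left; a push of about 3 to 5 N at the knob moves it
- across (a joint): the lever's tilt across, rad: 0 in the middle slot, positive to the left, about +0.305 in the left slot, where it starts, -0.305 in the right slot. It enters the middle slot freely within about 0.03 of 0; the round webs guide it in from a little farther. Friction holds it where it is left; a push of about 3 to 5 N at the knob moves it
- solder_reel: reel of solder, standing, 54 mm across and 60 mm high, a bystander, not to be moved; origin under its centre
- tumbler: amber tumbler, 76 mm across and 140 mm high, a bystander, not to be moved; origin under its centre
- screwdriver: black-handled screwdriver, 190 mm long, lying, a bystander, not to be moved; origin under its centre
- pliers: red-handled pliers, 170 mm long, lying, a bystander, not to be moved; origin under its centre
- mouse: black computer mouse, 106 x 58 mm, 34 mm high, a bystander, not to be moved; origin under its centre
- pen_mug: blue mug full of pens, 76 mm across, 155 mm high with the pens, a bystander, not to be moved; origin under its centre
- air_can: white spray can, 58 mm across and 190 mm high, a bystander, not to be moved; origin under its centre
- screw_dish: steel dish of small screws, 96 mm across and 22 mm high, a bystander, not to be moved; origin under its centre

How it is judged:
On the way, in this order (a step that is already met when the one before it is completed fails the run):
1. the lever is brought across in neutral to the middle (value of joint across between -0.09 and 0.09 rad and value of joint foreaft between -0.1 and 0.1 rad), for 0.02 s.
2. the lever is fully forward in the middle slot (third) (value of joint across between -0.06 and 0.06 rad and value of joint foreaft above 0.27 rad), for 0.2 s.
At the end, for the whole second after the job is handed in: The lever rests in third: across within 0.06 rad of the middle and tilted forward by more than 0.27 rad (the stop is at 0.30; the last 5 mm at the knob), at rest (all of step 2 and velocity of joint foreaft between -0.05 and 0.05 rad/s and velocity of joint across between -0.05 and 0.05 rad/s); the robot touches nothing.
It fails at once if the lever goes into the middle rear slot (value of joint across between -0.1 and 0.1 rad and value of joint foreaft below -0.14 rad).
It fails at once if the lever goes into a slot on the right (value of joint across below -0.2 rad and (value of joint foreaft below -0.14 rad or value of joint foreaft above 0.14 rad)).
It fails at once if the fingers are put around the lever to grip it (the point between the pads comes within 12 mm of the lever's axis, between the gate and just above the knob) (x of the grasp point in the frame of knob between -0.012 and 0.012 m and y of the grasp point in the frame of knob between -0.012 and 0.012 m and z of the grasp point in the frame of knob between -0.105 and 0.036 m).
It fails at once if the shifter or its lever is forced: the fingers press on it with more than 40 N (contact force between the fingers and shifter above 40 N).
It fails at once if another thing on the bench is moved by more than 20 mm (distance of any of solder_reel, tumbler, screwdriver, pliers, mouse, pen_mug, air_can, screw_dish from where it was at the start of the episode above 0.02 m).
It also fails if it takes over 53 s, if anything falls off the work surface, if the arm or the gripper's body presses on something with over 40 N, if the wrist force passes 120 N, or if a joint passes its speed limit or range.

ROBOT

A 6-joint arm with a two-finger parallel gripper is mounted at the origin on the work surface. World frame = base frame: x ahead of the robot, y to its left, z up, the work surface at z = 0. Lengths are in m, angles in rad, forces in N, time in s.
With the tool pointing down it reaches from about 0.25 to 0.775 m from the base axis. Payload 4 kg.
Tool frame: the origin (TCP) lies on the centre line of the jaws, within the pads' length; the fingertips stand 8 mm ahead of it and the grasp point (between the pads) lies 11 mm behind it (robot.tip_extent is the distance from the TCP to the fingertips, in m); x points along the fingers, y is the direction in which the jaws open and shut, and the axes are right-handed (so a half turn about x gives the same grasp; the last joint's range is limited). The gripper opens to 85 mm and grips with 20 to 120 N. Pads are 22 mm wide; open, the fingers measure 114 mm over their backs; the gripper's body (76 mm by 85 mm) begins 54 mm behind the grasp point. The pads swing forward as they close: fully open they stand 13 mm farther back than shut.
Start: joints at [-1.233, 0.087, 1.371, -0, 1.684, -0.103], TCP at [0.235, -0.497, 0.239] pointing down, gripper open.
Joint ranges: [-3.1, 3.1], [-0.76, 2.03], [0.27, 2.55], [-1.08, 4.22], [0.17, 2.65], [-2.57, 2.57]. Speed limits (rad/s): [2.79, 2.79, 3.14, 3.14, 3.14, 3.14].

INTERFACE

Orientations are given as a rotation vector (axis times angle).
In Python, from rig import robot gives the robot as it stands.
- The arm moves only by the shell command python3 -m jog 'ROWS'. ROWS is JSON, a list of rows, each an object of numbers: "claw": the closure, from -1 (fully open) to 1 (shut); "tx", "ty", "tz": the shift along the tool's x, y, z in cm; "roll": the turn about the tool's x in rad. In form: [{"claw": .., "tx": .., "ty": .., "tz": .., "roll": ..}, ...]. A call has 1 to 20 rows; each row shifts and turns the pose as measured when the row begins, along the tool's axes as they then stand; what a row does not reach is not made up. A row lasts 1/12 s, in which the tool goes at most 41.7 mm and 7.16 degrees, less where a joint would pass 70% of its speed; a pose out of reach is approached as far as the arm can. A call with a gripper value outside its range is refused whole. The fingers move at their own pace and stop on an object; the grip force is fixed at half the most. Time passes only in rows, so rows that do not move let the fingers close. It gives the time, the measured TCP pose, the force and the opening at its end, in the units of the state.
- robot.read_state(): the state, without advancing time (a new reading comes with each control period).
- robot.snapshot(name): name is "scene" or "top" or "wrist"; returns a dict with "img" (480x640x3 uint8, red, green, blue), "intrinsics" (3x3 intrinsics, pixels), "distortion" ([k1, k2, p1, p2, k3] as OpenCV has them; the pictures are not rectified), "R" (3x3) and "t" (3): a world point X has camera coordinates R X + t. Camera axes: x right, y down, z forward; pixel columns grow to the right and rows downward; lengths in m; the calibration is good to about 2 mm. A picture is of the moment at which its call begins. There is no depth.
- robot.sign_off(): hands the job in, once; it reports no verdict.
The state is a dict: "t": time; "q": joint angles; "dq": joint speeds; "effort": joint torques, N m; "position": TCP position; "tool_rot": TCP orientation; "wrist_force": force on the tool from outside, world axes, zero at the start; "torque": the same for the moment, N m; "opening": finger opening in m.
Only numpy, scipy, OpenCV 4.12 (cv2) and the standard library are available. Lean on these libraries where they do the work, as an engineer would, in place of code of your own. Each camera call takes 0.05 s, during which the arm holds its last target.

## Working session

There is one attempt and no reset: what is moved stays moved. The work goes in short steps, Python scripts to look and compute and a shell command to move; the robot and the scene stay as the last step left them, time stands still between calls to the robot, and variables do not carry over. Pictures are saved under pics/ and viewed, and the job is handed in when it is done.

```bash
ls; mkdir -p pics; python3 - <<'E'
from rig import robot
import cv2
s=robot.read_state(); print(s, robot.tip_extent)
for n in ["scene","top","wrist"]:
    d=robot.snapshot(n); cv2.imwrite(f"pics/{n}0.png",d["img"][:,:,::-1]); print(n,d["intrinsics"],d["distortion"],d["R"],d["t"])
E
```

```text
pics
{'t': 0.0, 'q': array([-1.23308781e+00,  8.79698089e-02,  1.37228039e+00,  8.24263891e-06,
        1.68357875e+00, -1.03091179e-01]), 'dq': array([ 2.50770172e-04, -2.53442809e-04,  1.66505598e-03, -1.36406541e-03,
        4.95031543e-05,  1.47623983e-03]), 'effort': array([-8.04746742e-05, -3.51865447e+01, -3.13274503e+01, -2.18286423e-04,
        1.08304151e-02, -1.85504877e-05]), 'position': array([ 0.23450743, -0.49696989,  0.23811774]), 'tool_rot': array([ 1.97788977,  0.44543568, -1.97840387]), 'wrist_force': array([-0.21472612, -0.89628225,  0.71123418]), 'torque': array([-0.05898141,  0.0253525 , -0.02104267]), 'opening': 0.08553630350321861} 0.008
scene [[567.56818657   0.         330.06409921]
 [  0.         567.56818657 241.63271455]
 [  0.           0.           1.        ]] [0.02862442 0.         0.         0.         0.        ] [[-0.71541175  0.6985024  -0.01674566]
 [ 0.49822346  0.49318838 -0.71311893]
 [-0.48985652 -0.51851674 -0.70084305]] [ 0.41606551 -0.19442315  1.96209402]
top [[541.75413132   0.         329.36066941]
 [  0.         541.75413132 233.62078489]
 [  0.           0.           1.        ]] [0.00073843 0.         0.         0.         0.        ] [[-0.02889636 -0.99941098  0.01851224]
 [-0.99673868  0.02741322 -0.07589812]
 [ 0.07534593 -0.02064504 -0.99694372]] [-0.00232069  0.59905481  1.40186289]
wrist [[331.24579387   0.         319.32742337]
 [  0.         331.24579387 239.80512298]
 [  0.           0.           1.        ]] [0.02073455 0.         0.         0.         0.        ] [[ 0.42759913 -0.90396342 -0.00302012]
 [-0.85977513 -0.40772418  0.30748613]
 [-0.27918759 -0.12888418 -0.95154777]] [-0.54967085 -0.04096606  0.38099983]
```

View pics/scene0.png

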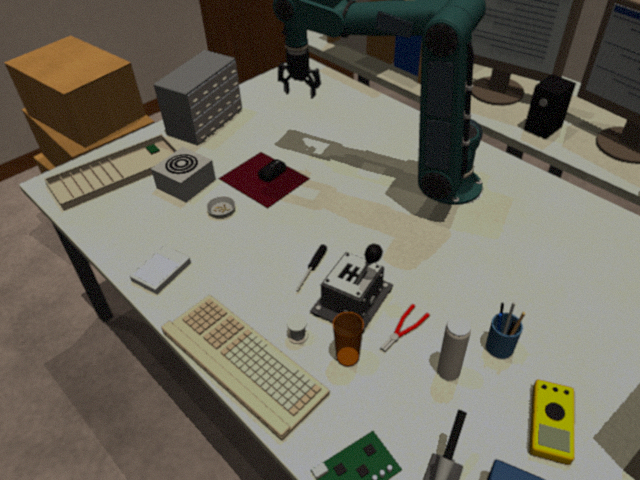

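View pics/top0.png

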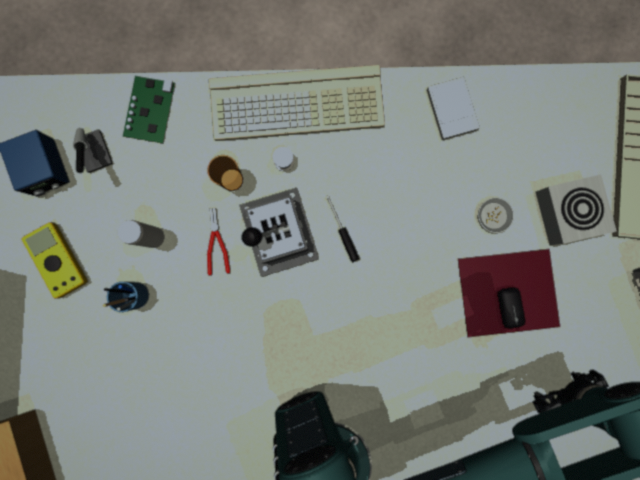

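The scene and top views show the shifter at about (278,230) in the top view. Its knob is at (251,236), on the left. The tumbler is at (225,173), the reel at (283,158), the pliers at (217,240) and the screwdriver at (343,230). I'll zoom in next.

```bash
cat > h.py <<'E'
import numpy as np, cv2
from rig import robot
def ray(d,px):
    u=cv2.undistortPoints(np.array([[px]],float),d["intrinsics"],np.array(d["distortion"],float))[0,0]
    R=np.array(d["R"]);t=np.array(d["t"])
    return -R.T@t, R.T@np.array([u[0],u[1],1.])
def onz(d,px,z):
    c,v=ray(d,px); return c+v*(z-c[2])/v[2]
def tri(a,pa,b,pb):
    c1,v1=ray(a,pa);c2,v2=ray(b,pb)
    v1=v1/np.linalg.norm(v1);v2=v2/np.linalg.norm(v2)
    s=np.linalg.lstsq(np.c_[v1,-v2],c2-c1,rcond=None)[0]
    p=c1+v1*s[0];q=c2+v2*s[1]; return (p+q)/2,np.linalg.norm(p-q)
def proj(d,X):
    return cv2.projectPoints(np.array([X],float),cv2.Rodrigues(np.array(d["R"]))[0],np.array(d["t"],float),d["intrinsics"],np.array(d["distortion"],float))[0][0,0]
def crop(d,x0,y0,w,h,k,name):
    cv2.imwrite(name,cv2.resize(d["img"][y0:y0+h,x0:x0+w,::-1],None,fx=k,fy=k,interpolation=cv2.INTER_CUBIC))
E
python3 - <<'E'
from h import *
crop(robot.snapshot("top"),200,140,160,150,5,"pics/topz.png") if 0 else crop(robot.snapshot("top"),200,150,160,120,5,"pics/topz.png")
crop(robot.snapshot("scene"),290,220,160,120,5,"pics/scz.png")
E
```

```text
(no output)
```

View pics/topz.png

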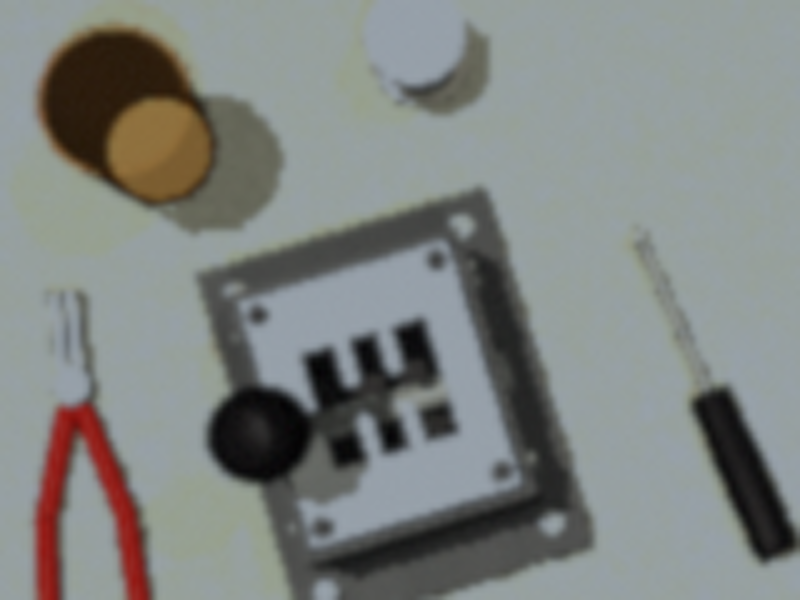

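View pics/scz.png

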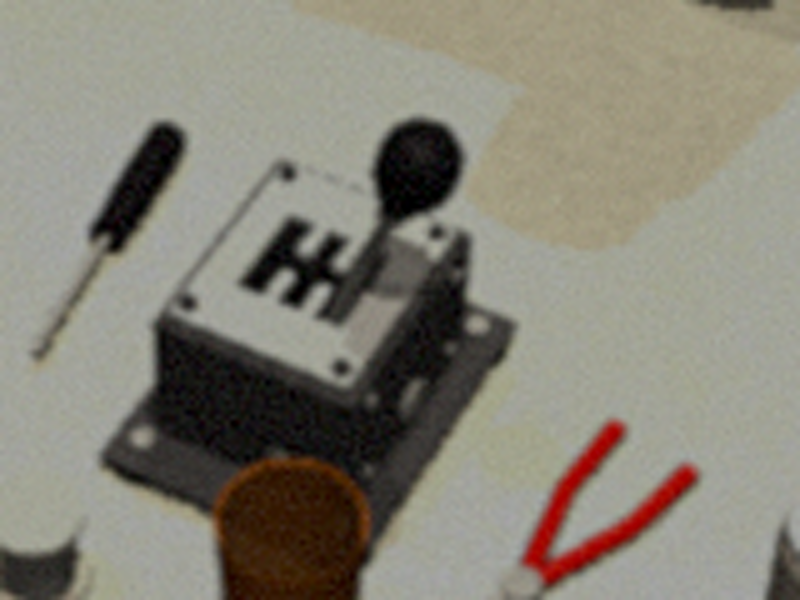

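The gate plate screws are visible in the top zoom at (258,315), (436,260), (322,527) and (502,470). In the scene zoom they are at (341,368), (187,301), (437,233) and (287,173). The knob is at (261,433) in the top zoom and (418,165) in the scene zoom. The lever is in the left slot, and I can't yet tell if it's near neutral or to the rear.

```bash
cat >> h.py <<'E'
def setup():
    t=robot.snapshot("top"); s=robot.snapshot("scene"); return t,s
def knobpx(d,c,r=22,thr=45):
    g=d["img"].max(2); m=np.zeros_like(g); 
    cv2.circle(m,(int(c[0]),int(c[1])),r,255,-1)
    return g
E
python3 - <<'E'
from h import *
T,S=setup()
a=lambda x,y:(200+x/5-.4,150+y/5-.4); b=lambda x,y:(290+x/5-.4,220+y/5-.4)
tp=[a(258,315),a(436,260),a(322,527),a(502,470)]; sp=[b(341,368),b(187,301),b(437,233),b(287,173)]
P=[]
for p,q in zip(tp,sp):
    w=onz(T,p,.111); w2=onz(S,q,.111); print(w,w2,tri(T,p,S,q)); P.append((w+w2)/2)
P=np.array(P); c=P.mean(0)
f=(P[0]+P[1]-P[2]-P[3]); yaw=np.arctan2(f[1],f[0]); l=(P[0]+P[2]-P[1]-P[3]); print("centre",c,"yaw",yaw,np.arctan2(-l[0],l[1]))
k,e=tri(T,a(261,433),S,b(418,165)); print("knob",k,e)
R=np.array([[np.cos(yaw),-np.sin(yaw),0],[np.sin(yaw),np.cos(yaw),0],[0,0,1]])
r=R.T@(k-np.array([c[0],c[1],.038])); print("rel",r,np.linalg.norm(r),"foreaft",np.arctan2(r[0],r[2]),"across",np.arctan2(r[1],r[2]))
for n,p,z in [("tumbler top",a(117,98),.14),("reel",a(415,40),.06),("pliers tip",a(68,290),.01),("sd",a(640,235),.01),("sdh",a(770,555),.02),("plh",a(45,600),.01),("can",(130,232),.19),]: print(n,onz(T,p,z))
E
```

```text
[0.64937366 0.17389592 0.111     ] [0.64710619 0.17311801 0.111     ] (array([0.64878486, 0.17399133, 0.11314289]), np.float64(0.0009812127586853476))
[0.67439155 0.08558739 0.111     ] [0.67125236 0.08282074 0.111     ] (array([0.67377188, 0.08541835, 0.11507547]), np.float64(0.00017151199275727337))
[0.54391063 0.14446361 0.111     ] [0.54089777 0.143839   0.111     ] (array([0.54327674, 0.14479374, 0.11352429]), np.float64(0.001582242436416257))
[0.56945682 0.05555209 0.111     ] [0.56583585 0.05399714 0.111     ] (array([0.56878317, 0.05592209, 0.11457123]), np.float64(0.0013523724196159795))
centre [0.6077781  0.11415924 0.111     ] yaw 0.27169836530764235 0.2719386583246773
knob [0.58303752 0.16237298 0.20780309] 0.002067702124186641
rel [-0.01089399  0.05308467  0.16980309] 0.17824071161683872 foreaft -0.06406882338357299 across 0.3029986296568435
tumbler top [0.75363991 0.23663303 0.14      ]
reel [0.79620247 0.09667959 0.06      ]
pliers tip [0.67737897 0.28656725 0.01      ]
sd [ 0.69882901 -0.01764371  0.01      ]
sdh [ 0.52615898 -0.08088089  0.02      ]
plh [0.51362075 0.30069215 0.01      ]
can [0.60249238 0.44350616 0.19      ]
```

The lever's foreaft is about -0.064 rad (slightly rear of neutral) and across is about +0.303 rad (left slot). The plan is a shut gripper pointing down and squared to the shifter. It pushes the knob 11 mm forward, then right about 53 mm, then forward about 52 mm.

```bash
cat >> h.py <<'E'
C=np.array([.608,.1145]);YAW=.272
cy,sy=np.cos(YAW),np.sin(YAW)
def S2W(x,y): return np.array([C[0]+cy*x-sy*y,C[1]+sy*x+cy*y])
def plan(sx,sy_,z,rollto=True):
    s=robot.read_state(); R=cv2.Rodrigues(np.array(s["tool_rot"]))[0]; p=np.array(s["position"])
    w=np.r_[S2W(sx,sy_),z]
    fx=np.array([cy,sy,0]); 
    # roll so that tool z aligned with +/- shifter x
    a=np.arctan2(-fx@R[:,1],fx@R[:,2])
    d=p[:2]-C; print("shifter-frame TCP",np.round([cy*d[0]+sy*d[1],-sy*d[0]+cy*d[1],p[2]],4),"t",round(s["t"],2),"F",np.round(s["wrist_force"],1))
    print("tool axes\n",np.round(R,3)); print("delta cm now-axes",np.round(R.T@(w-p)*100,2),"roll for z||x",round(a,3),"or",round((a+np.pi+np.pi)%(2*np.pi)-np.pi,3),"q6",s["q"][5])
E
python3 - <<'E'
from h import *
plan(-.08,.055,.32)
E
```

```text
shifter-frame TCP [-0.524  -0.489   0.2391] t 0.35 F [-0.1  0.7 -0. ]
tool axes
 [[-0.     0.427 -0.904]
 [ 0.    -0.904 -0.427]
 [-1.    -0.    -0.   ]]
delta cm now-axes [ -8.07 -46.18 -52.91] roll for z||x -2.973 or 0.169 q6 -0.10309292874472621
```

```bash
python3 -m jog '[{"claw":1,"tx":-3,"ty":0,"tz":0,"roll":0.09},{"claw":1,"tx":-3,"ty":0,"tz":0,"roll":0.08},{"claw":1,"tx":-3,"ty":0,"tz":0,"roll":0},{"claw":1,"tx":0,"ty":0,"tz":0,"roll":0}]'; python3 - <<'E'
from h import *
plan(-.08,.055,.32)
E
```

```text
t: 0.68
position: [0.2339, -0.4953, 0.3274]
tool_rot: [2.084, 0.287, -2.089]
wrist_force: [-1.2, 0.4, 2.2]
opening: 0.0388
shifter-frame TCP [-0.5241 -0.4869  0.3274] t 0.68 F [-1.2  0.4  2.2]
tool axes
 [[-0.004  0.259 -0.966]
 [ 0.011 -0.966 -0.259]
 [-1.    -0.012  0.001]]
delta cm now-axes [  1.34 -54.61 -43.88] roll for z||x 3.132 or -0.01 q6 0.07547368024114756
```

```bash
python3 -m jog '[{"claw":1,"ty":-2.7,"tz":-2.2},{"claw":1,"ty":-2.7,"tz":-2.2},{"claw":1,"ty":-2.7,"tz":-2.2},{"claw":1,"ty":-2.7,"tz":-2.2},{"claw":1,"ty":-2.7,"tz":-2.2},{"claw":1,"ty":-2.7,"tz":-2.2},{"claw":1,"ty":-2.7,"tz":-2.2},{"claw":1,"ty":-2.7,"tz":-2.2},{"claw":1,"ty":-2.7,"tz":-2.2},{"claw":1,"ty":-2.7,"tz":-2.2},{"claw":1,"ty":-2.7,"tz":-2.2},{"claw":1,"ty":-2.7,"tz":-2.2},{"claw":1,"ty":-2.7,"tz":-2.2},{"claw":1,"ty":-2.7,"tz":-2.2},{"claw":1,"ty":-2.7,"tz":-2.2},{"claw":1,"ty":-2.7,"tz":-2.2},{"claw":1,"ty":-2.7,"tz":-2.2},{"claw":1,"ty":-2.7,"tz":-2.2},{"claw":1}]'; python3 - <<'E'
from h import *
plan(-.08,.055,.19)
E
```

```text
shifter-frame TCP [-0.5241 -0.4869  0.3274] t 0.68 F [-1.2  0.4  2.2]
tool axes
 [[-0.004  0.259 -0.966]
 [ 0.011 -0.966 -0.259]
 [-1.    -0.012  0.001]]
delta cm now-axes [ 14.34 -54.45 -43.9 ] roll for z||x 3.132 or -0.01 q6 0.07547368024114756invalid input at $[0]: expected keys claw, tx, ty, tz, roll
```

```bash
python3 -m jog '[{"claw":1,"tx":0,"ty":-2.7,"tz":-2.2,"roll":0},{"claw":1,"tx":0,"ty":-2.7,"tz":-2.2,"roll":0},{"claw":1,"tx":0,"ty":-2.7,"tz":-2.2,"roll":0},{"claw":1,"tx":0,"ty":-2.7,"tz":-2.2,"roll":0},{"claw":1,"tx":0,"ty":-2.7,"tz":-2.2,"roll":0},{"claw":1,"tx":0,"ty":-2.7,"tz":-2.2,"roll":0},{"claw":1,"tx":0,"ty":-2.7,"tz":-2.2,"roll":0},{"claw":1,"tx":0,"ty":-2.7,"tz":-2.2,"roll":0},{"claw":1,"tx":0,"ty":-2.7,"tz":-2.2,"roll":0},{"claw":1,"tx":0,"ty":-2.7,"tz":-2.2,"roll":0},{"claw":1,"tx":0,"ty":-2.7,"tz":-2.2,"roll":0},{"claw":1,"tx":0,"ty":-2.7,"tz":-2.2,"roll":0},{"claw":1,"tx":0,"ty":-2.7,"tz":-2.2,"roll":0},{"claw":1,"tx":0,"ty":-2.7,"tz":-2.2,"roll":0},{"claw":1,"tx":0,"ty":-2.7,"tz":-2.2,"roll":0},{"claw":1,"tx":0,"ty":0,"tz":0,"roll":0}]'; python3 - <<'E'
from h import *
plan(-.08,.055,.19)
E
```

```text
t: 2.02
position: [0.4559, -0.0001, 0.3277]
tool_rot: [2.091, 0.277, -2.085]
wrist_force: [-0.1, -0.3, -0.2]
opening: 0.0001
shifter-frame TCP [-0.1773 -0.0695  0.3277] t 2.02 F [-0.1 -0.3 -0.2]
tool axes
 [[ 0.002  0.254 -0.967]
 [ 0.008 -0.967 -0.254]
 [-1.    -0.007 -0.004]]
delta cm now-axes [ 13.9  -12.51  -9.48] roll for z||x 3.126 or -0.016 q6 1.186386516361985
```

```bash
python3 -m jog '[{"claw":1,"tx":0,"ty":-3.1,"tz":-2.3,"roll":-0.016},{"claw":1,"tx":0,"ty":-3.1,"tz":-2.3,"roll":0},{"claw":1,"tx":0,"ty":-3.1,"tz":-2.3,"roll":0},{"claw":1,"tx":0,"ty":-3.1,"tz":-2.3,"roll":0},{"claw":1,"tx":0,"ty":0,"tz":0,"roll":0},{"claw":1,"tx":3,"ty":0,"tz":0,"roll":0},{"claw":1,"tx":3,"ty":0,"tz":0,"roll":0},{"claw":1,"tx":3,"ty":0,"tz":0,"roll":0},{"claw":1,"tx":3,"ty":0,"tz":0,"roll":0},{"claw":1,"tx":1.5,"ty":0,"tz":0,"roll":0},{"claw":1,"tx":0,"ty":0,"tz":0,"roll":0}]'; python3 - <<'E'
from h import *
plan(-.05,.053,.19)
T,S=setup()
crop(T,200,150,160,120,5,"pics/t1.png");crop(S,290,200,160,120,5,"pics/s1.png")
d=robot.snapshot("wrist");cv2.imwrite("pics/w1.png",d["img"][:,:,::-1])
E
```

```text
t: 2.93
position: [0.5145, 0.1459, 0.1873]
tool_rot: [2.082, 0.291, -2.067]
wrist_force: [-0.5, 0.3, 0.2]
opening: 0.0001
shifter-frame TCP [-0.0816  0.0554  0.1873] t 2.93 F [-0.5  0.3  0.2]
tool axes
 [[ 0.007  0.273 -0.962]
 [ 0.003 -0.962 -0.273]
 [-1.    -0.001 -0.007]]
delta cm now-axes [-0.25  0.25 -3.16] roll for z||x -3.137 or 0.005 q6 1.4631142678153612
```

View pics/t1.png

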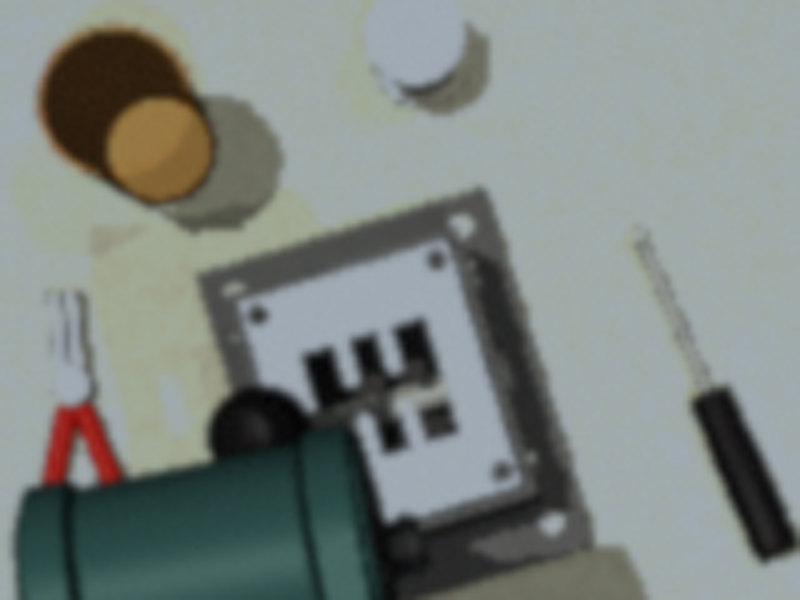

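View pics/s1.png

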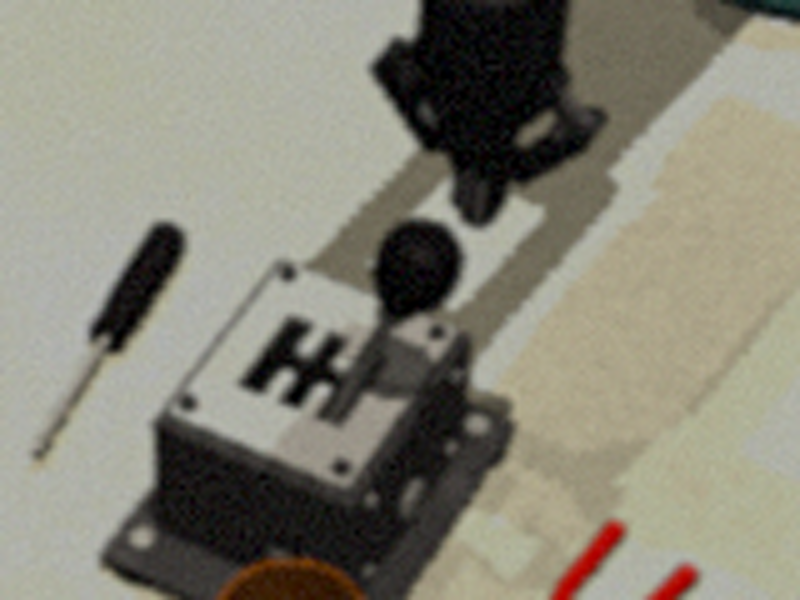

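View pics/w1.png

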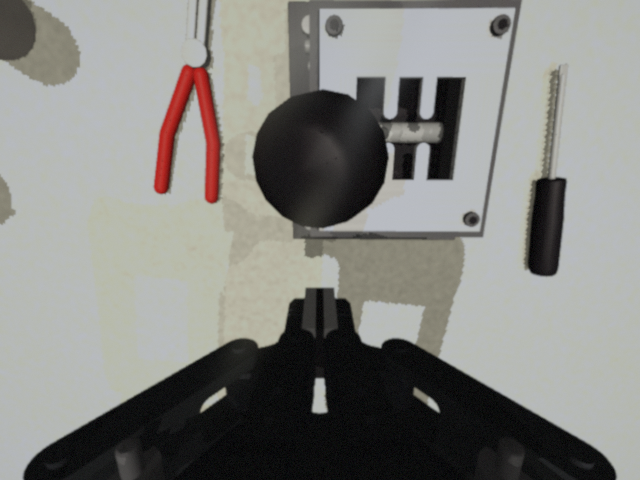

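All three views agree. The shut fingertips stand about 70 mm behind the knob, in line with it: in the wrist view the knob is at (320,158) and the fingers at (320,295). Next is the gentle forward push to neutral.

```bash
python3 -m jog '[{"claw":1,"tx":0,"ty":0.2,"tz":-1.2,"roll":0},{"claw":1,"tx":0,"ty":0,"tz":-1.2,"roll":0},{"claw":1,"tx":0,"ty":0,"tz":-0.5,"roll":0},{"claw":1,"tx":0,"ty":0,"tz":-0.4,"roll":0},{"claw":1,"tx":0,"ty":0,"tz":-0.3,"roll":0},{"claw":1,"tx":0,"ty":0,"tz":-0.3,"roll":0},{"claw":1,"tx":0,"ty":0,"tz":-0.2,"roll":0},{"claw":1,"tx":0,"ty":0,"tz":0,"roll":0}]'; python3 - <<'E'
from h import *
plan(-.036,.053,.19)
d=robot.snapshot("wrist");cv2.imwrite("pics/w2.png",d["img"][:,:,::-1])
crop(robot.snapshot("scene"),290,200,160,120,5,"pics/s2.png")
E
```

```text
t: 3.75
position: [0.5596, 0.1548, 0.2044]
tool_rot: [2.1, 0.29, -2.049]
wrist_force: [-1.3, -1.1, -0.3]
opening: -0.0003
shifter-frame TCP [-0.0358  0.0518  0.2044] t 3.75 F [-1.3 -1.1 -0.3]
tool axes
 [[ 0.024  0.272 -0.962]
 [ 0.006 -0.962 -0.272]
 [-1.     0.001 -0.025]]
delta cm now-axes [ 1.44 -0.12  0.05] roll for z||x -3.138 or 0.004 q6 1.466534836132587
```

View pics/w2.png

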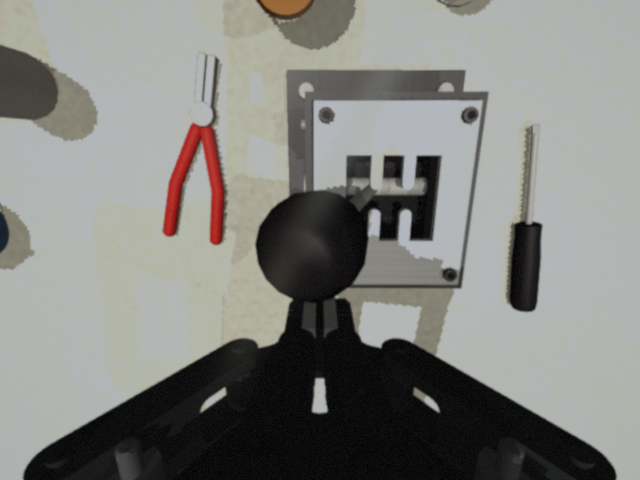

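View pics/s2.png

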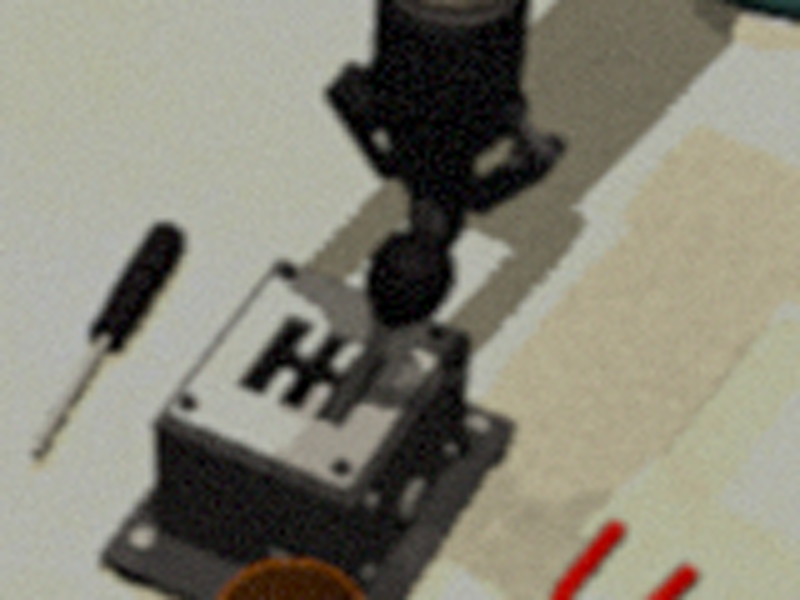

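```bash
cat >> h.py <<'E'
def knobw(f,a):
    v=np.array([np.tan(f),np.tan(a),1]);v=v/np.linalg.norm(v)*.175
    return np.r_[S2W(v[0],v[1]),.038+v[2]]
def knobfind(d,guess,r=14):
    """dark blob centroid near guess"""
    g=cv2.GaussianBlur(d["img"].max(2),(3,3),0)
    return g
E
python3 - <<'E'
from h import *
S=robot.snapshot("scene")
for a in(.303,.29):
  for f in(-.064,-.04,-.02,0,.02,.04,.3):
    p=proj(S,knobw(f,a)); print(a,f,np.round([(p[0]+.4-290)*5,(p[1]+.4-200)*5],1))
E
```

```text
0.303 -0.064 [414.1 269.4]
0.303 -0.04 [410.6 274.1]
0.303 -0.02 [407.7 278.1]
0.303 0 [404.7 282.2]
0.303 0.02 [401.6 286.3]
0.303 0.04 [398.6 290.6]
0.303 0.3 [355.  352.5]
0.29 -0.064 [410.4 266.9]
0.29 -0.04 [406.9 271.6]
0.29 -0.02 [403.9 275.6]
0.29 0 [400.9 279.7]
0.29 0.02 [397.9 283.9]
0.29 0.04 [394.8 288.2]
0.29 0.3 [351.1 350.4]
```

By the scene pixel (410,278) corrected with the initial offset, foreaft is about -0.003. The finger contact position gives about -0.01. Both count as neutral. Next I back off, go round to the left side and roll a quarter turn.

```bash
python3 -m jog '[{"claw":1,"tx":0,"ty":0,"tz":2,"roll":0},{"claw":1,"tx":0,"ty":0,"tz":2,"roll":0},{"claw":1,"tx":0,"ty":-2.3,"tz":0,"roll":0},{"claw":1,"tx":0,"ty":-2.3,"tz":0,"roll":0},{"claw":1,"tx":0,"ty":-2.3,"tz":0,"roll":0},{"claw":1,"tx":0,"ty":0,"tz":0,"roll":-0.12},{"claw":1,"tx":0,"ty":0,"tz":0,"roll":-0.12},{"claw":1,"tx":0,"ty":0,"tz":0,"roll":-0.12},{"claw":1,"tx":0,"ty":0,"tz":0,"roll":-0.12},{"claw":1,"tx":0,"ty":0,"tz":0,"roll":-0.12},{"claw":1,"tx":0,"ty":0,"tz":0,"roll":-0.12},{"claw":1,"tx":0,"ty":0,"tz":0,"roll":-0.12},{"claw":1,"tx":0,"ty":0,"tz":0,"roll":-0.12},{"claw":1,"tx":0,"ty":0,"tz":0,"roll":-0.12},{"claw":1,"tx":0,"ty":0,"tz":0,"roll":-0.12},{"claw":1,"tx":0,"ty":0,"tz":0,"roll":-0.12},{"claw":1,"tx":0,"ty":0,"tz":0,"roll":-0.12},{"claw":1,"tx":0,"ty":0,"tz":0,"roll":-0.12},{"claw":1,"tx":0,"ty":0,"tz":0,"roll":0}]'; python3 - <<'E'
from h import *
plan(0,.12,.195)
E
```

```text
t: 5.48
position: [0.5148, 0.2179, 0.2179]
tool_rot: [1.015, 1.29, -0.903]
wrist_force: [0.5, -0.0, -0.3]
opening: -0.0002
shifter-frame TCP [-0.062   0.1247  0.2179] t 5.48 F [ 0.5 -0.  -0.3]
tool axes
 [[ 0.083  0.944  0.319]
 [ 0.024  0.318 -0.948]
 [-0.996  0.086  0.003]]
delta cm now-axes [2.82 5.94 0.78] roll for z||x -1.518 or 1.623 q6 -0.02469865357536608
```

```bash
python3 -m jog '[{"claw":1,"tx":0.8,"ty":2,"tz":0,"roll":0.05},{"claw":1,"tx":0.8,"ty":2,"tz":0,"roll":0},{"claw":1,"tx":0.8,"ty":1.8,"tz":0,"roll":0},{"claw":1,"tx":0,"ty":0,"tz":0,"roll":0}]'; python3 - <<'E'
from h import *
plan(0,.09,.195)
d=robot.snapshot("wrist");cv2.imwrite("pics/w3.png",d["img"][:,:,::-1])
crop(robot.snapshot("scene"),290,200,160,120,5,"pics/s3.png")
T=robot.snapshot("top");crop(T,200,150,160,120,5,"pics/t3.png")
E
```

```text
t: 5.82
position: [0.5762, 0.2364, 0.2029]
tool_rot: [1.073, 1.26, -0.94]
wrist_force: [-1.1, -0.1, -0.5]
opening: 0.0001
shifter-frame TCP [0.0022 0.126  0.2029] t 5.82 F [-1.1 -0.1 -0.5]
tool axes
 [[ 0.095  0.962  0.257]
 [ 0.028  0.255 -0.966]
 [-0.995  0.099 -0.003]]
delta cm now-axes [ 0.76 -0.25  3.6 ] roll for z||x -1.583 or 1.558 q6 0.03922795952898122
```

View pics/w3.png

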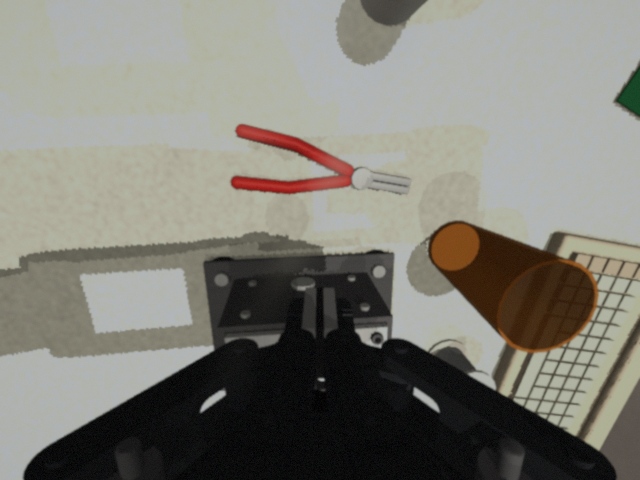

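View pics/s3.png

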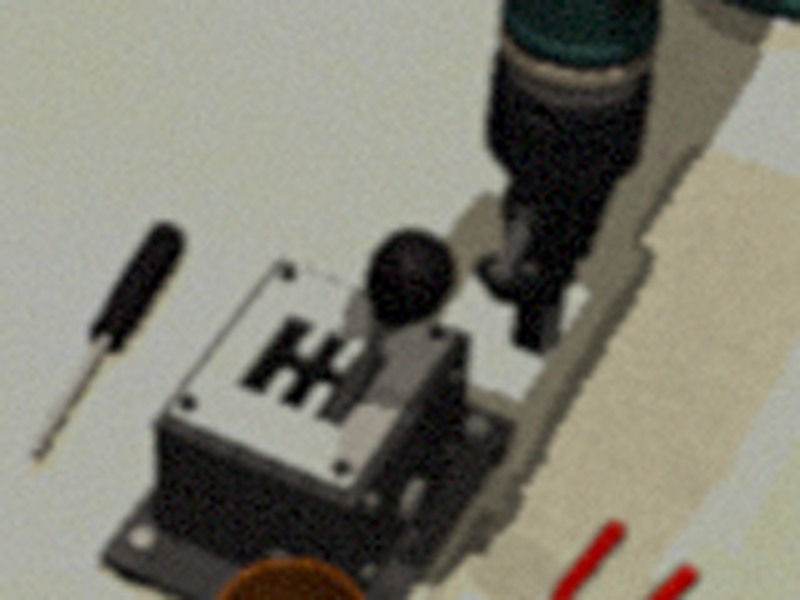

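View pics/t3.png

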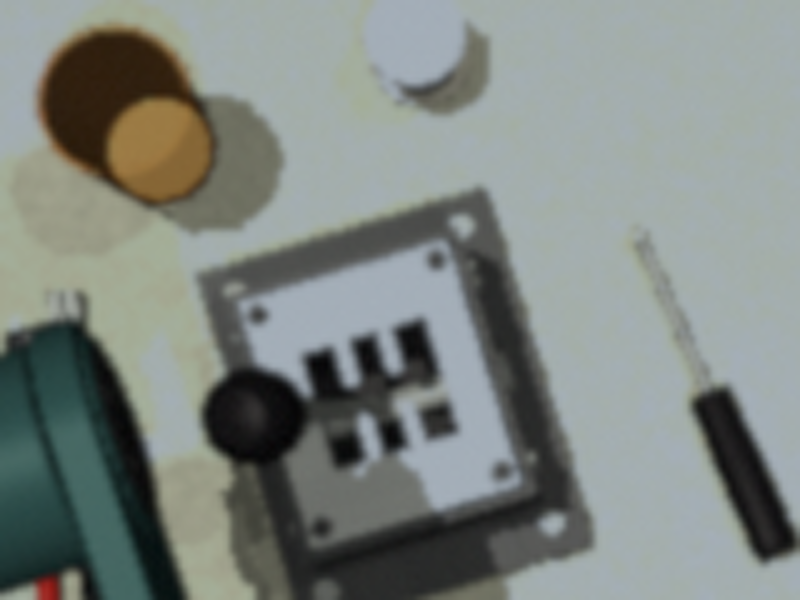

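The top zoom shows the knob at (254,415) with the fingers clear to its left. In the scene zoom the knob is at (411,278).

```bash
cat >> h.py <<'E'
def lever(T,S,tz,sz):
    k,e=tri(T,(200+tz[0]/5-.4,150+tz[1]/5-.4),S,(290+sz[0]/5-.4,200+sz[1]/5-.4))
    d=k[:2]-C; x,y,z=cy*d[0]+sy*d[1],-sy*d[0]+cy*d[1],k[2]-.038
    print("knob",np.round([x,y,k[2]],4),"f",np.arctan2(x,z),"a",np.arctan2(y,z),"err",e)
E
python3 - <<'E'
from h import *
T,S=setup()
lever(T,S,(261,433),(418,265)); lever(T,S,(254,415),(411,278))
E
```

```text
knob [-0.0112  0.0528  0.2078] f -0.06576524473877644 a 0.301574504350682 err 0.002067702124186641
knob [-0.0022  0.0535  0.2067] f -0.013041209110658862 a 0.3072634463959565 err 0.001915536717322197
```

```bash
python3 -m jog '[{"claw":1,"tx":0.4,"ty":-0.5,"tz":1.5,"roll":0},{"claw":1,"tx":0.2,"ty":0,"tz":1.3,"roll":0},{"claw":1,"tx":0,"ty":0,"tz":0.4,"roll":0},{"claw":1,"tx":0,"ty":0,"tz":0.4,"roll":0},{"claw":1,"tx":0,"ty":0,"tz":0.4,"roll":0},{"claw":1,"tx":0,"ty":0,"tz":0.4,"roll":0},{"claw":1,"tx":0,"ty":0,"tz":0.4,"roll":0},{"claw":1,"tx":0,"ty":0,"tz":0.4,"roll":0},{"claw":1,"tx":0,"ty":0,"tz":0,"roll":0}]'; python3 - <<'E'
from h import *
plan(0,.036,.2)
crop(robot.snapshot("scene"),290,200,160,120,5,"pics/s4.png")
T=robot.snapshot("top");crop(T,200,150,160,120,5,"pics/t4.png")
E
```

```text
t: 6.82
position: [0.5806, 0.1886, 0.2064]
tool_rot: [1.082, 1.267, -0.922]
wrist_force: [-0.8, 1.2, -1.3]
opening: 0.0002
shifter-frame TCP [-0.0065  0.0787  0.2064] t 6.82 F [-0.8  1.2 -1.3]
tool axes
 [[ 0.101  0.959  0.263]
 [ 0.045  0.26  -0.965]
 [-0.994  0.109 -0.017]]
delta cm now-axes [0.63 0.61 4.28] roll for z||x -1.576 or 1.565 q6 -0.05630946231256748
```

View pics/s4.png

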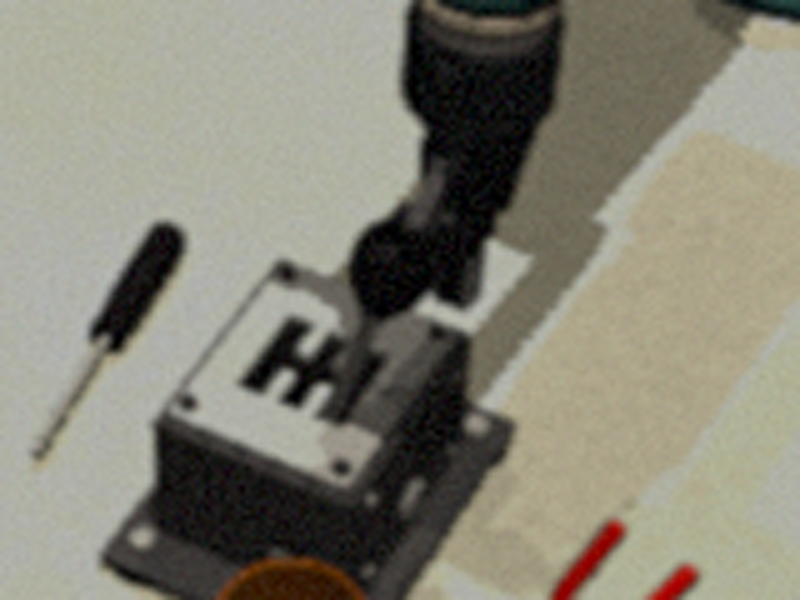

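View pics/t4.png

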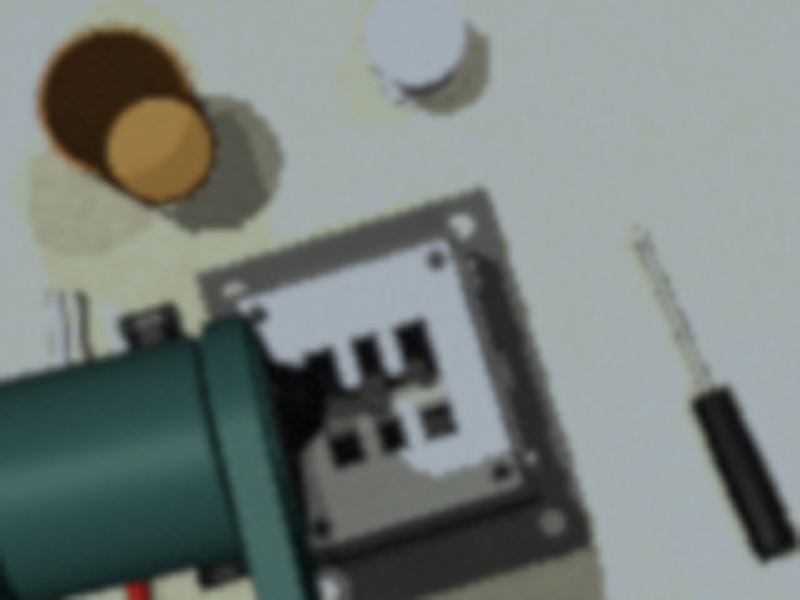

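The knob is moving right along the neutral channel: in the scene zoom it is now near (392,263), and the force is only about 1-2 N. I'll keep pushing.

```bash
python3 -m jog '[{"claw":1,"tx":0.2,"ty":0.1,"tz":0.4,"roll":0},{"claw":1,"tx":0.2,"ty":0.1,"tz":0.4,"roll":0},{"claw":1,"tx":0.1,"ty":0.1,"tz":0.4,"roll":0},{"claw":1,"tx":0.1,"ty":0,"tz":0.4,"roll":0},{"claw":1,"tx":0.1,"ty":0,"tz":0.4,"roll":0},{"claw":1,"tx":0.1,"ty":0,"tz":0.4,"roll":0},{"claw":1,"tx":0.1,"ty":0,"tz":0.4,"roll":0},{"claw":1,"tx":0,"ty":0,"tz":0.3,"roll":0},{"claw":1,"tx":0,"ty":0,"tz":0,"roll":0}]'; python3 - <<'E'
from h import *
plan(0,.036,.2)
crop(robot.snapshot("scene"),290,200,160,120,5,"pics/s5.png")
T=robot.snapshot("top");crop(T,200,150,160,120,5,"pics/t5.png")
E
```

```text
t: 7.67
position: [0.5952, 0.1598, 0.1985]
tool_rot: [1.086, 1.266, -0.914]
wrist_force: [-1.4, 3.2, 3.2]
opening: -0.0001
shifter-frame TCP [-1.000e-04  4.710e-02  1.985e-01] t 7.67 F [-1.4  3.2  3.2]
tool axes
 [[ 0.106  0.958  0.266]
 [ 0.049  0.262 -0.964]
 [-0.993  0.116 -0.019]]
delta cm now-axes [-0.17  0.04  1.1 ] roll for z||x -1.574 or 1.568 q6 -0.11493477454902608
```

View pics/s5.png

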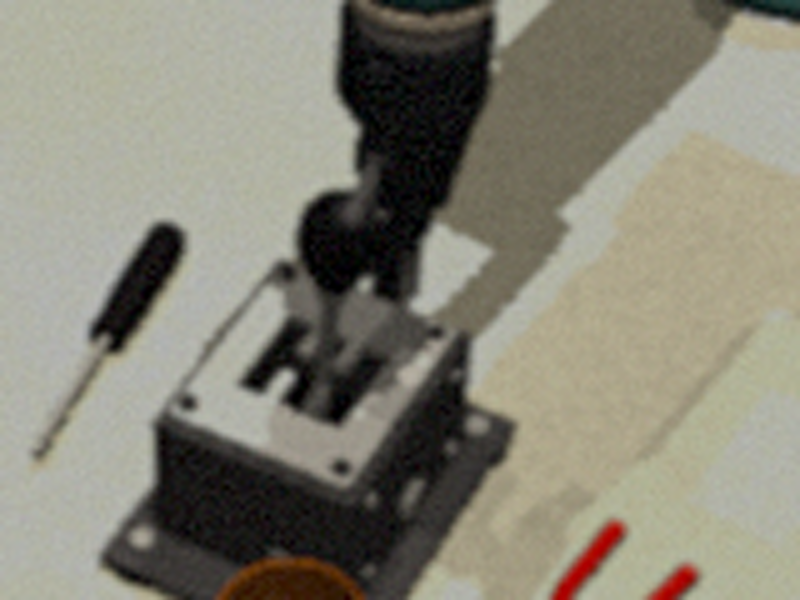

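View pics/t5.png

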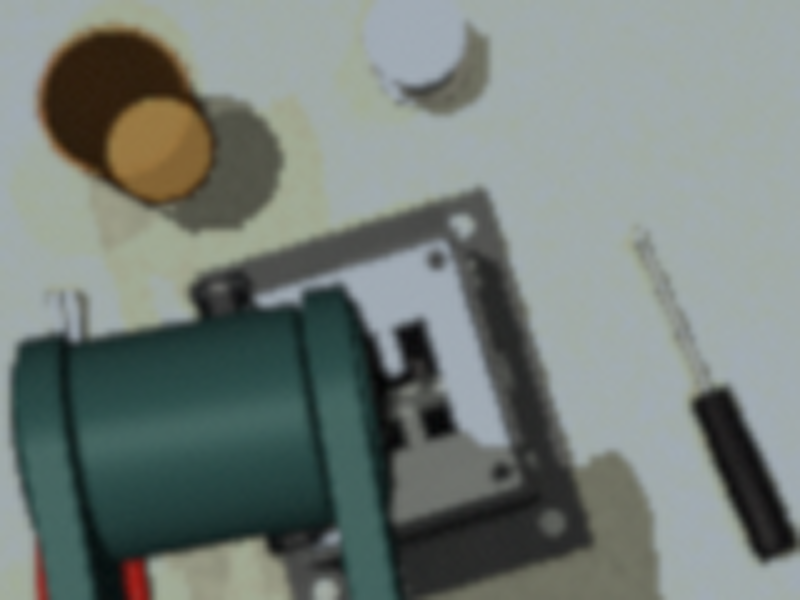

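```bash
python3 - <<'E'
from h import *
S=robot.snapshot("scene")
for a in(.2,.1,.05,0,-.05):
  for f in(-.03,0,.03):
    p=proj(S,knobw(f,a)); print(a,f,np.round([(p[0]+.4-290)*5+4,(p[1]+.4-200)*5-4],1))
E
```

```text
0.2 -0.03 [383.1 253.8]
0.2 0 [378.4 260. ]
0.2 0.03 [373.7 266.4]
0.1 -0.03 [353.3 238.4]
0.1 0 [348.5 244.6]
0.1 0.03 [343.7 251.1]
0.05 -0.03 [338.3 231.6]
0.05 0 [333.5 237.8]
0.05 0.03 [328.6 244.3]
0 -0.03 [323.3 225.4]
0 0 [318.4 231.7]
0 0.03 [313.5 238.1]
-0.05 -0.03 [308.4 219.9]
-0.05 0 [303.5 226.1]
-0.05 0.03 [298.6 232.5]
```

Both estimates agree: across is about +0.07 (scene (337,242) and contact model), foreaft about +0.01. About 12 mm remains.

```bash
python3 -m jog '[{"claw":1,"tx":0,"ty":0,"tz":0.4,"roll":0},{"claw":1,"tx":0,"ty":0,"tz":0.4,"roll":0},{"claw":1,"tx":0,"ty":0,"tz":0.3,"roll":0},{"claw":1,"tx":0,"ty":0,"tz":0.2,"roll":0},{"claw":1,"tx":0,"ty":0,"tz":0,"roll":0}]'; python3 - <<'E'
from h import *
plan(0,.035,.2)
E
python3 -m jog '[{"claw":1,"tx":0,"ty":0,"tz":-1.5,"roll":0},{"claw":1,"tx":0,"ty":0,"tz":-2.5,"roll":0},{"claw":1,"tx":0,"ty":0,"tz":-3,"roll":0},{"claw":1,"tx":0,"ty":0,"tz":-2,"roll":0},{"claw":1,"tx":0,"ty":0,"tz":0,"roll":0}]'; python3 - <<'E'
from h import *
plan(-.08,.09,.2)
crop(robot.snapshot("scene"),290,200,160,120,5,"pics/s6.png")
T=robot.snapshot("top");crop(T,200,150,160,120,5,"pics/t6.png")
E
```

```text
t: 8.23
position: [0.5988, 0.1469, 0.1981]
tool_rot: [1.085, 1.267, -0.913]
wrist_force: [-0.8, 3.4, 2.6]
opening: -0.0
shifter-frame TCP [-1.000e-04  3.370e-02  1.981e-01] t 8.23 F [-0.8  3.4  2.6]
tool axes
 [[ 0.107  0.958  0.267]
 [ 0.049  0.263 -0.964]
 [-0.993  0.116 -0.019]]
delta cm now-axes [-0.18  0.03 -0.13] roll for z||x -1.572 or 1.569 q6 -0.13933793694000904
t: 8.65
position: [0.5752, 0.2276, 0.1948]
tool_rot: [1.08, 1.258, -0.932]
wrist_force: [-0.3, 0.4, 0.9]
opening: -0.0001
shifter-frame TCP [-0.0012  0.1178  0.1948] t 8.65 F [-0.3  0.4  0.9]
tool axes
 [[ 0.102  0.961  0.257]
 [ 0.034  0.255 -0.966]
 [-0.994  0.108 -0.007]]
delta cm now-axes [-1.38 -7.74  2.87] roll for z||x -1.583 or 1.558 q6 0.023590848348724897
```

View pics/s6.png

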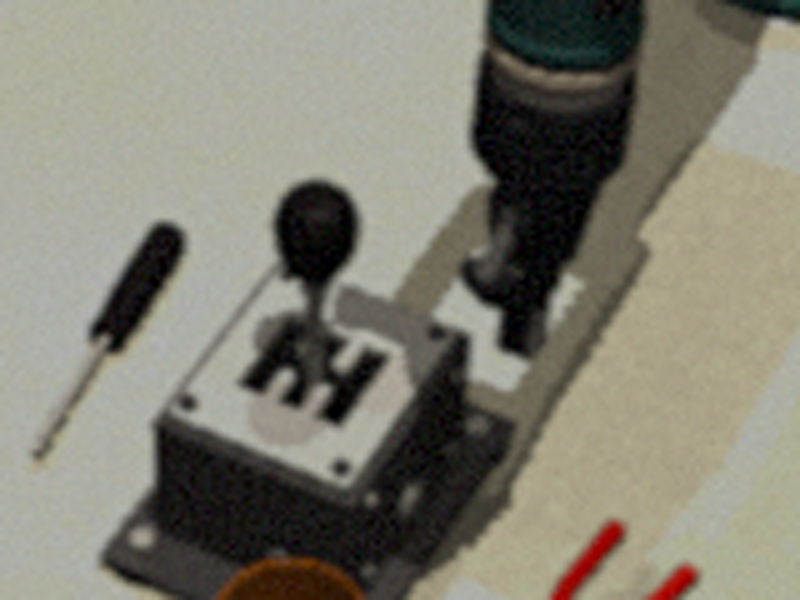

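View pics/t6.png

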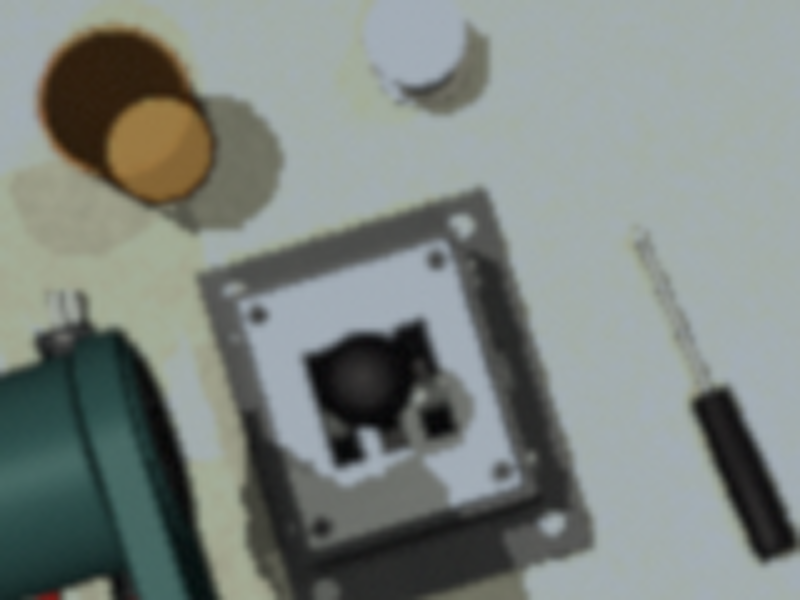

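The lever is upright in the middle. The knob is at about (363,382) in the top zoom and (317,228) in the scene zoom. Next I go round behind it.

```bash
python3 - <<'E'
from h import *
T,S=setup()
lever(T,S,(363,382),(317,229))
E
python3 -m jog '[{"claw":1,"tx":-0.5,"ty":-2.5,"tz":0,"roll":0},{"claw":1,"tx":-0.5,"ty":-2.5,"tz":0,"roll":0},{"claw":1,"tx":-0.5,"ty":-2.5,"tz":0,"roll":0},{"claw":1,"tx":0,"ty":-2,"tz":0,"roll":0},{"claw":1,"tx":0,"ty":0,"tz":0,"roll":0.12},{"claw":1,"tx":0,"ty":0,"tz":0,"roll":0.12},{"claw":1,"tx":0,"ty":0,"tz":0,"roll":0.12},{"claw":1,"tx":0,"ty":0,"tz":0,"roll":0.12},{"claw":1,"tx":0,"ty":0,"tz":0,"roll":0.12},{"claw":1,"tx":0,"ty":0,"tz":0,"roll":0.12},{"claw":1,"tx":0,"ty":0,"tz":0,"roll":0.12},{"claw":1,"tx":0,"ty":0,"tz":0,"roll":0.12},{"claw":1,"tx":0,"ty":0,"tz":0,"roll":0.12},{"claw":1,"tx":0,"ty":0,"tz":0,"roll":0.12},{"claw":1,"tx":0,"ty":0,"tz":0,"roll":0.12},{"claw":1,"tx":0,"ty":0,"tz":0,"roll":0.12},{"claw":1,"tx":0,"ty":0,"tz":0,"roll":0.12},{"claw":1,"tx":0,"ty":0,"tz":0,"roll":0}]'; python3 - <<'E'
from h import *
plan(-.06,0,.195)
E
```

```text
knob [-2.800e-03  2.000e-04  2.154e-01] f -0.01582265519678198 a 0.0009622017983310228 err 0.00040874931288587045
t: 10.35
position: [0.4866, 0.1697, 0.1977]
tool_rot: [2.235, 0.197, -2.006]
wrist_force: [-0.8, 0.6, 1.3]
opening: 0.0001
shifter-frame TCP [-0.1021  0.0857  0.1977] t 10.35 F [-0.8  0.6  1.3]
tool axes
 [[ 0.107  0.184 -0.977]
 [ 0.009 -0.983 -0.184]
 [-0.994  0.01  -0.107]]
delta cm now-axes [ 0.88  8.17 -4.87] roll for z||x 3.054 or -0.087 q6 1.6204950158686713
```

Foreaft is about -0.016 and across about 0.001, so the lever is well centred. Now line up behind it.

```bash
python3 -m jog '[{"claw":1,"tx":0,"ty":2.5,"tz":0,"roll":-0.087},{"claw":1,"tx":0,"ty":2.5,"tz":0,"roll":0},{"claw":1,"tx":0,"ty":2.5,"tz":0,"roll":0},{"claw":1,"tx":0,"ty":1,"tz":-1,"roll":0},{"claw":1,"tx":0.1,"ty":0,"tz":-1.5,"roll":0},{"claw":1,"tx":0,"ty":0,"tz":0,"roll":0}]'; python3 - <<'E'
from h import *
plan(-.02,0,.203)
d=robot.snapshot("wrist");cv2.imwrite("pics/w7.png",d["img"][:,:,::-1])
crop(robot.snapshot("scene"),290,200,160,120,5,"pics/s7.png")
E
```

```text
t: 10.85
position: [0.5336, 0.0843, 0.2012]
tool_rot: [2.171, 0.288, -1.946]
wrist_force: [0.1, 0.1, -0.8]
opening: -0.0003
shifter-frame TCP [-0.0798 -0.0091  0.2012] t 10.85 F [ 0.1  0.1 -0.8]
tool axes
 [[ 0.108  0.284 -0.953]
 [ 0.004 -0.959 -0.285]
 [-0.994  0.027 -0.105]]
delta cm now-axes [ 0.43 -0.82 -5.98] roll for z||x -3.126 or 0.016 q6 1.3342899637825474
```

View pics/w7.png

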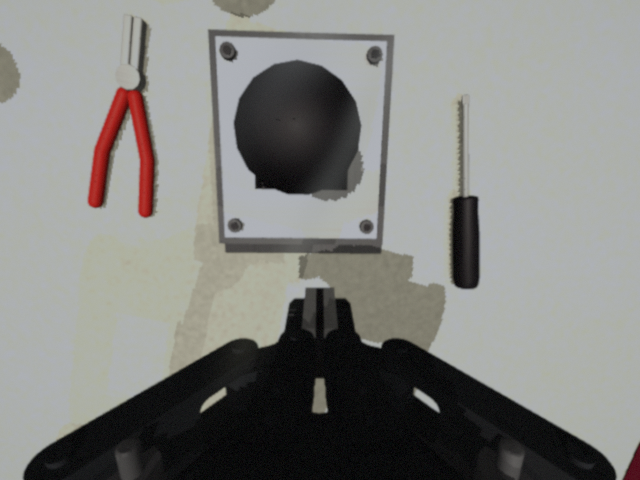

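View pics/s7.png

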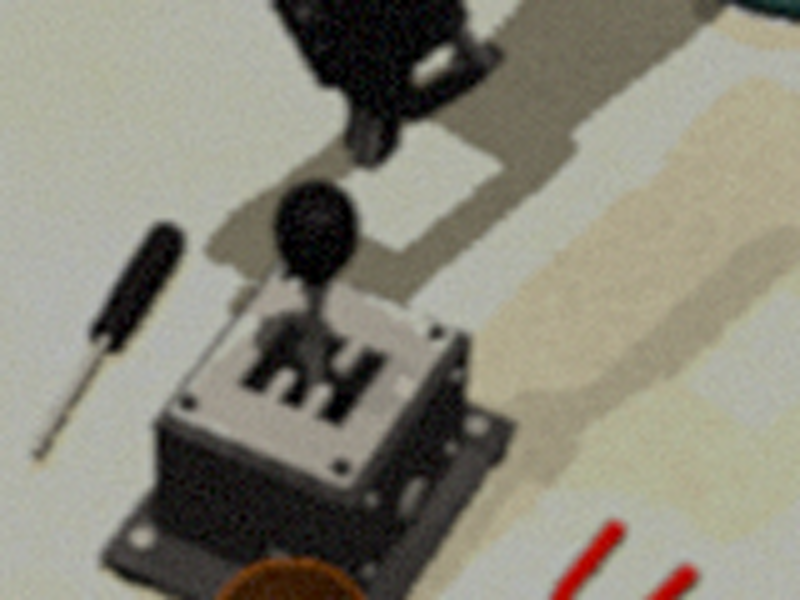

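The fingers are behind the knob and 9 mm to its right: the wrist view has the knob at (297,127) and the fingers at 320. I'll correct sideways, then push forward gently.

```bash
python3 -m jog '[{"claw":1,"tx":0.1,"ty":-0.5,"tz":-1.3,"roll":0},{"claw":1,"tx":0.1,"ty":-0.4,"tz":-1.3,"roll":0},{"claw":1,"tx":0.05,"ty":0,"tz":-0.5,"roll":0},{"claw":1,"tx":0.05,"ty":0,"tz":-0.5,"roll":0},{"claw":1,"tx":0.05,"ty":0,"tz":-0.4,"roll":0},{"claw":1,"tx":0.05,"ty":0,"tz":-0.4,"roll":0},{"claw":1,"tx":0.05,"ty":0,"tz":-0.4,"roll":0},{"claw":1,"tx":0.05,"ty":0,"tz":-0.4,"roll":0},{"claw":1,"tx":0.05,"ty":0,"tz":-0.4,"roll":0},{"claw":1,"tx":0.05,"ty":0,"tz":-0.4,"roll":0},{"claw":1,"tx":0.05,"ty":0,"tz":-0.4,"roll":0},{"claw":1,"tx":0,"ty":0,"tz":0,"roll":0}]'; python3 - <<'E'
from h import *
plan(.0177,0,.203)
d=robot.snapshot("wrist");cv2.imwrite("pics/w8.png",d["img"][:,:,::-1])
crop(robot.snapshot("scene"),290,200,160,120,5,"pics/s8.png")
E
```

```text
t: 11.95
position: [0.5874, 0.1109, 0.2013]
tool_rot: [2.154, 0.291, -1.955]
wrist_force: [-0.7, -0.7, -0.1]
opening: 0.0002
shifter-frame TCP [-0.0208  0.002   0.2013] t 11.95 F [-0.7 -0.7 -0.1]
tool axes
 [[ 0.097  0.29  -0.952]
 [-0.    -0.957 -0.291]
 [-0.995  0.028 -0.093]]
delta cm now-axes [ 0.19  0.29 -3.85] roll for z||x -3.119 or 0.022 q6 1.3722386237398867
```

View pics/w8.png

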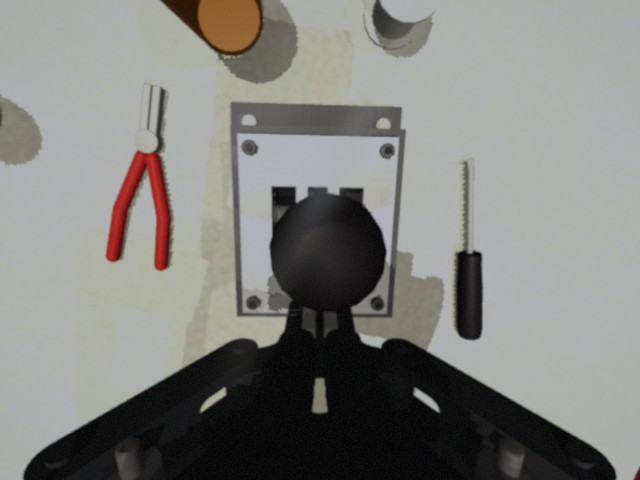

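View pics/s8.png

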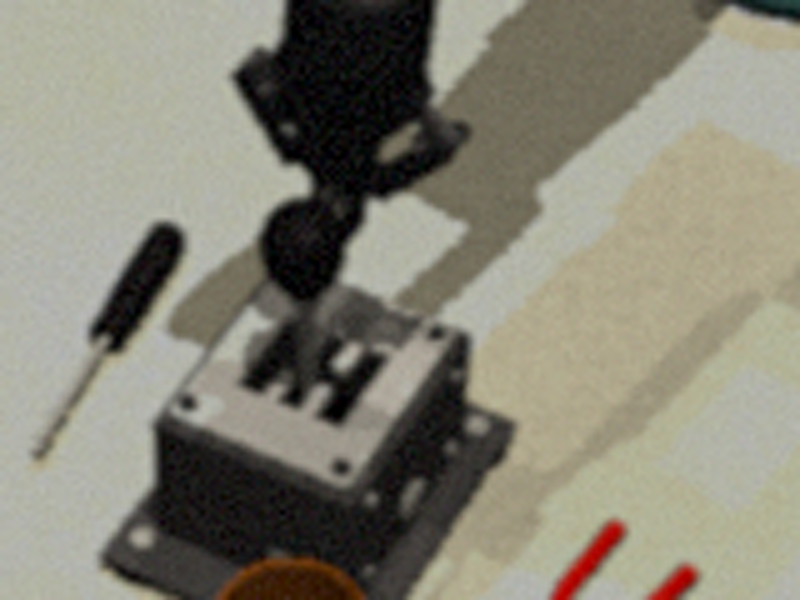

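The lever is entering the forward slot, with the knob at scene (303,248) and the force under 1 N. I'll continue, with a small sideways correction.

```bash
python3 -m jog '[{"claw":1,"tx":0.05,"ty":0.2,"tz":-0.4,"roll":0},{"claw":1,"tx":0.05,"ty":0.1,"tz":-0.4,"roll":0},{"claw":1,"tx":0.05,"ty":0,"tz":-0.4,"roll":0},{"claw":1,"tx":0.05,"ty":0,"tz":-0.4,"roll":0},{"claw":1,"tx":0.05,"ty":0,"tz":-0.4,"roll":0},{"claw":1,"tx":0.05,"ty":0,"tz":-0.4,"roll":0},{"claw":1,"tx":0.05,"ty":0,"tz":-0.4,"roll":0},{"claw":1,"tx":0.05,"ty":0,"tz":-0.4,"roll":0},{"claw":1,"tx":0,"ty":0,"tz":0,"roll":0}]'; python3 - <<'E'
from h import *
plan(.0177,0,.2)
d=robot.snapshot("wrist");cv2.imwrite("pics/w9.png",d["img"][:,:,::-1])
crop(robot.snapshot("scene"),290,200,160,120,5,"pics/s9.png")
E
```

```text
t: 12.8
position: [0.6207, 0.1185, 0.1986]
tool_rot: [2.15, 0.293, -1.96]
wrist_force: [-2.1, 0.1, 1.0]
opening: -0.0001
shifter-frame TCP [0.0133 0.0004 0.1986] t 12.8 F [-2.1  0.1  1. ]
tool axes
 [[ 0.092  0.29  -0.952]
 [ 0.001 -0.957 -0.292]
 [-0.996  0.026 -0.089]]
delta cm now-axes [-0.1   0.06 -0.45] roll for z||x -3.119 or 0.023 q6 1.378188660948678
```

View pics/s9.png

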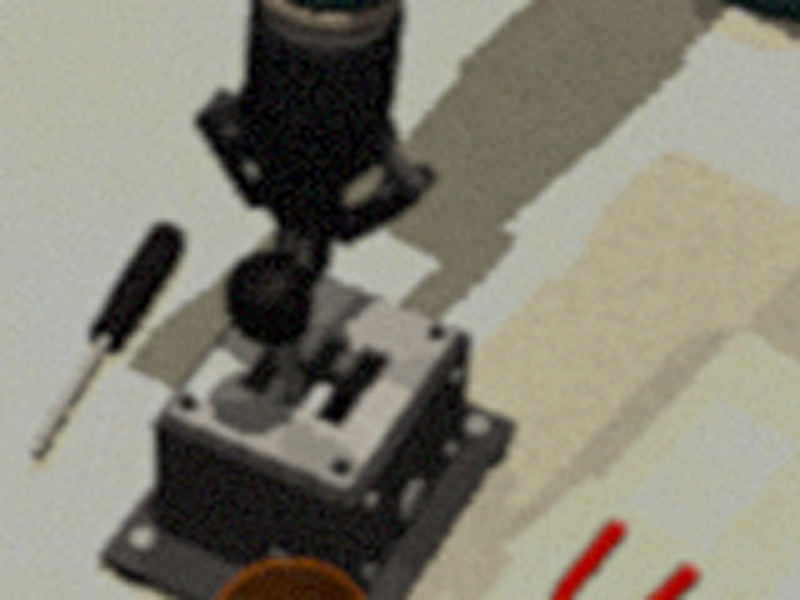

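Nearly home, with the knob at scene (270,297). I'll finish in small steps, watching the force.

```bash
python3 -m jog '[{"claw":1,"tx":0,"ty":0,"tz":-0.2,"roll":0},{"claw":1,"tx":0,"ty":0,"tz":-0.2,"roll":0}]'; python3 -m jog '[{"claw":1,"tx":0,"ty":0,"tz":-0.15,"roll":0}]'; python3 -m jog '[{"claw":1,"tx":0,"ty":0,"tz":-0.15,"roll":0}]';python3 - <<'E'
from h import *
plan(.0177,0,.2)
E
```

```text
t: 13.07
position: [0.6237, 0.1194, 0.1983]
tool_rot: [2.148, 0.292, -1.962]
wrist_force: [-3.0, -1.0, -0.9]
opening: 0.0001
t: 13.15
position: [0.6249, 0.1197, 0.1981]
tool_rot: [2.147, 0.292, -1.963]
wrist_force: [-3.3, -0.1, -1.1]
opening: 0.0
t: 13.23
position: [0.6261, 0.1201, 0.198]
tool_rot: [2.146, 0.292, -1.964]
wrist_force: [-2.9, -0.6, 0.0]
opening: 0.0001
shifter-frame TCP [0.019  0.0005 0.198 ] t 13.23 F [-2.9 -0.6  0. ]
tool axes
 [[ 0.089  0.29  -0.953]
 [-0.    -0.957 -0.291]
 [-0.996  0.026 -0.085]]
delta cm now-axes [-0.21  0.05  0.11] roll for z||x -3.119 or 0.023 q6 1.38051816882312
```

```bash
for i in 1; do python3 -m jog '[{"claw":1,"tx":0,"ty":0,"tz":-0.15,"roll":0}]'; python3 -m jog '[{"claw":1,"tx":0,"ty":0,"tz":-0.15,"roll":0}]'; done; python3 - <<'E'
from h import *
plan(.0177,0,.2)
crop(robot.snapshot("scene"),290,200,160,120,5,"pics/s10.png")
S=robot.snapshot("scene")
for f in(.2,.25,.27,.28,.3):
    p=proj(S,knobw(f,0)); print(f,np.round([(p[0]+.4-290)*5+1,(p[1]+.4-200)*5-3],1))
E
```

```text
t: 13.32
position: [0.6264, 0.1201, 0.1978]
tool_rot: [2.142, 0.291, -1.968]
wrist_force: [-8.2, -2.4, 3.1]
opening: -0.0001
t: 13.4
position: [0.6264, 0.1201, 0.1979]
tool_rot: [2.138, 0.291, -1.972]
wrist_force: [-8.6, -2.7, 2.9]
opening: 0.0001
shifter-frame TCP [0.0192 0.0004 0.1979] t 13.4 F [-8.6 -2.7  2.9]
tool axes
 [[ 0.081  0.29  -0.954]
 [-0.003 -0.957 -0.291]
 [-0.997  0.026 -0.077]]
delta cm now-axes [-0.22  0.05  0.14] roll for z||x -3.119 or 0.022 q6 1.3815139819687088
0.2 [282.6 280. ]
0.25 [274.4 293.2]
0.27 [271.1 298.7]
0.28 [269.5 301.5]
0.3 [266.3 307.1]
```

View pics/s10.png

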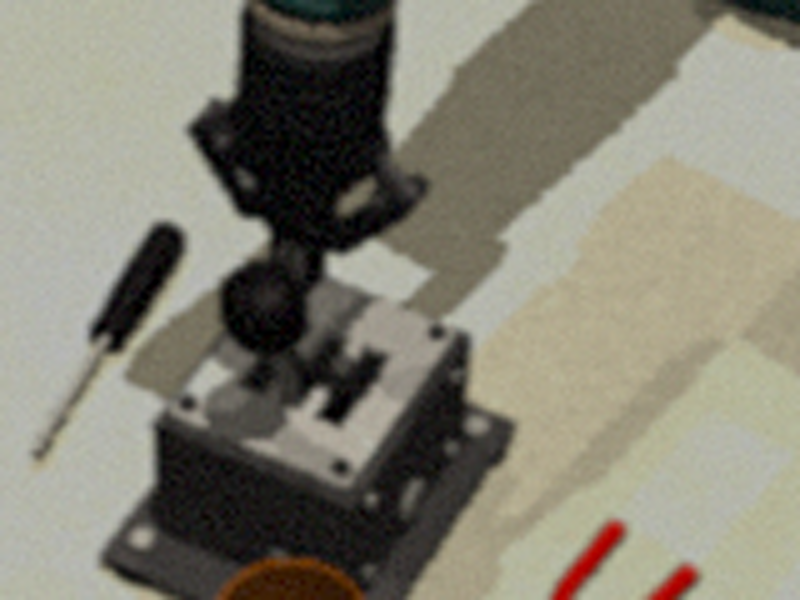

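The force rose to about 9 N and motion stopped. The knob is at (264,307), matching 0.30 rad, so it is at the stop. I'll retreat straight back.

```bash
python3 -m jog '[{"claw":1,"tx":0,"ty":0,"tz":0,"roll":0},{"claw":1,"tx":0,"ty":0,"tz":0.3,"roll":0},{"claw":1,"tx":0,"ty":0,"tz":1,"roll":0},{"claw":1,"tx":0,"ty":0,"tz":2,"roll":0},{"claw":1,"tx":-0.5,"ty":0,"tz":3,"roll":0},{"claw":1,"tx":-1,"ty":0,"tz":3,"roll":0},{"claw":1,"tx":-1,"ty":0,"tz":3,"roll":0},{"claw":1,"tx":-1,"ty":0,"tz":3,"roll":0},{"claw":1,"tx":0,"ty":0,"tz":0,"roll":0},{"claw":1,"tx":0,"ty":0,"tz":0,"roll":0}]'; python3 - <<'E'
from h import *
plan(.0177,0,.2)
T,S=setup()
crop(S,290,200,160,120,5,"pics/s11.png");crop(T,200,150,160,120,5,"pics/t11.png");cv2.imwrite("pics/T11.png",T["img"][:,:,::-1])
E
```

```text
t: 14.33
position: [0.4793, 0.0751, 0.2228]
tool_rot: [2.163, 0.29, -1.944]
wrist_force: [-0.1, -0.1, -0.4]
opening: 0.0001
shifter-frame TCP [-0.1346 -0.0034  0.2228] t 14.33 F [-0.1 -0.1 -0.4]
tool axes
 [[ 0.107  0.29  -0.951]
 [ 0.001 -0.957 -0.291]
 [-0.994  0.03  -0.102]]
delta cm now-axes [  3.83  -0.07 -14.92] roll for z||x -3.119 or 0.022 q6 1.3156491805502517
```

View pics/s11.png

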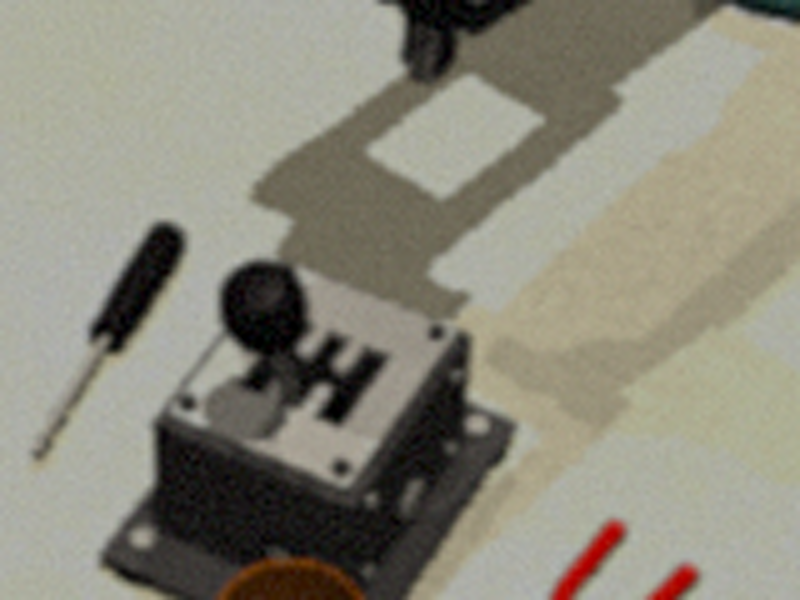

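View pics/t11.png

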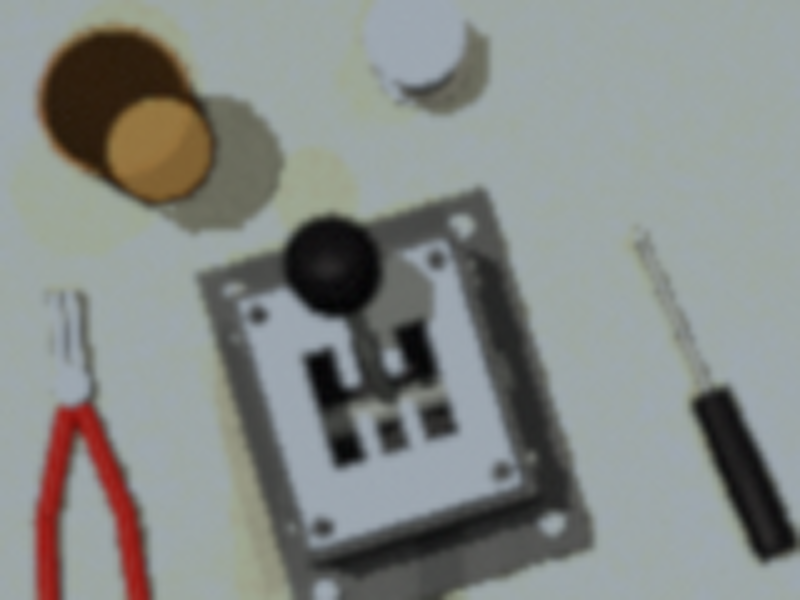

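View pics/T11.png

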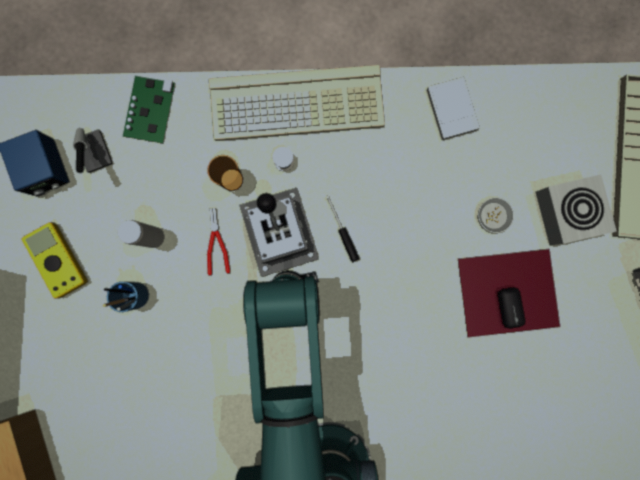

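The lever is home in third, with the knob at (333,265) in the top zoom and (264,306) in the scene zoom. The bystanders are where they were and the gripper is clear.

```bash
python3 - <<'E'
from h import *
T,S=setup()
lever(T,S,(333,265),(264,306))
s=robot.read_state(); print(np.abs(s["dq"]).max(),s["wrist_force"])
print(robot.sign_off())
E
```

```text
knob [ 0.053  -0.001   0.2089] f 0.30074040636755456 a -0.005652821490599128 err 0.0016735716596642293
0.01397012798958026 [-0.53501533  0.04545765 -0.70751459]
the job is handed in; nothing more can be done
None
```

The lever is in third gear, fully home against the stop, and the job was handed in at about 14.5 s of the 53 s allowed. `sign_off` gives no verdict, so these are my own measurements.

- **Moves:** With the gripper shut, I pushed the knob from slightly rear in the left slot (foreaft about -0.065 rad) to neutral. I then pushed it across to the middle, which measured across 0.001 and foreaft -0.016. Last, I pushed it forward until the force rose to about 9 N and it stopped moving.
- **Final lever position:** After backing off, the two camera views put it at foreaft about 0.301 and across about -0.006.
- **Forces:** The readings I took at the ends of moves never passed about 10 N.
- **Bystanders:** In the final top view none of them looks to have moved; I judged this by eye.
- **Gripper:** It ended about 13 cm behind the gate's centre, touching nothing, with the wrist force near zero.
- **Small deviations:** The tool tilted by about 6° over the moves, which did no harm. My camera estimates of the lever's tilt disagreed by about 0.01 rad.

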